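# Clear the glue pot and open the paint cabinet

## Robot

A 6-joint arm with a two-finger parallel gripper is mounted at the origin on the work surface. World frame = base frame: x ahead of the robot, y to its left, z up, the work surface at z = 0. Lengths are in m, angles in rad, forces in N, time in s.
With the tool pointing down it reaches from about 0.3 to 0.875 m from the base axis. Payload 4.2 kg.
Tool frame: the origin (TCP) lies at the very end of the fingers, on their centre line; the grasp point (between the pads) lies 19 mm behind it; z points along the fingers, y is the direction in which the jaws open and shut (so a half turn about z gives the same grasp; the last joint's range is limited). The gripper opens to 85 mm and grips with 20 to 120 N. Pads are 22 mm wide; open, the fingers measure 114 mm over their backs; the gripper's body (76 mm by 85 mm) begins 54 mm behind the grasp point. The pads swing forward as they close: fully open they stand 13 mm farther back than shut.
Start: joints at [-1.37, 0.32, 1.565, -0, 1.257, -0.02], TCP at [0.126, -0.561, 0.231] pointing down, gripper open.
Joint ranges: [-3.11, 3.11], [-0.84, 2.01], [0.21, 2.61], [-1.34, 4.49], [0.05, 2.63], [-2.56, 2.56]. Speed limits (rad/s): [2.57, 2.57, 3.14, 3.14, 3.14, 3.14].

## Interface

Orientations are given as [roll, pitch, yaw] about the fixed x, y, z axes, in that order (R = Rz(yaw) Ry(pitch) Rx(roll)).
In Python, from station import robot gives the robot as it stands.
- The arm moves only by the shell command python3 -m crank 'ROWS' [OPENING] [FORCE]. ROWS is text: rows parted by semicolons, each of 4 numbers parted by spaces: the shift along the tool's x, y, z in cm, then the turn about the tool's z in degrees. In form: tx ty tz turn; .... A call has 1 to 10 rows; each row shifts and turns the commanded pose from where the row before left it, along the tool's axes as they then stand; what a row does not reach is not made up. A row lasts 1/12 s, in which the tool goes at most 41.7 mm and 7.16 degrees, less where a joint would pass 70% of its speed; a pose out of reach is approached as far as the arm can. A call with a gripper value outside its range is refused whole. OPENING is the opening, from -1 (shut) to 1 (fully open), set as the call begins (- or left out, the last holds). The fingers move at their own pace and stop on an object; FORCE is the grip in N (left out, the last holds). Time passes only in rows, so rows that do not move let the fingers close. It gives the time, the measured TCP pose, the force and the opening at its end, in the units of the state.
- robot.read_state(): the state, without advancing time (a new reading comes with each control period).
- robot.get_image(name): name is "scene" or "top" or "wrist"; returns the picture (384x512x3 uint8, red, green, blue); there is no depth.
- robot.calibration(name): a dict with "fovy" (degrees; the focal length in pixels is half the picture's height over the tangent of half this angle, whatever the lens; pixels are square), "cx", "cy" (the principal point, pixels), "camera_from_world" (4x4, takes a point from world to camera coordinates); the wrist camera has in their place "T_tool_cam" (4x4, takes a point from camera to tool coordinates, whose origin is the TCP and whose axes are the flange's). Camera axes: x right, y down, z forward; pixel columns grow to the right and rows downward; lengths in m; the calibration is good to about 2 mm. A picture is of the moment at which its call begins: read the wrist's pose just before it. calibration takes no time and is no camera call.
- robot.close_job(): hands the job in, once; it reports no verdict.
Trained networks look in the newest picture that a camera, given by its name, has taken for a name from the list of things; names that differ only in an ending like _2 or _b are one class to them, and where a whole thing is asked for, a point or a joint stands for the part that bears it (a point fixed in the world has none). Each returns a list of dicts, best first, with "p" (0 to 1); they miss things now and then, are a little off and sometimes report something else, mostly with a low value. They report only what shows in the picture. A call takes as long as a camera call. They do not tell look-alikes from the thing itself.
- robot.search_frame(query, camera): "bbox" ([left, top, right, bottom] as shares, 0 to 1, of the picture: columns of its width, rows of its height, round what is visible of it).
- robot.masks_of(query, camera): "region" (384x512 bool, what is visible of it) and "bbox" ([left, top, right, bottom] as shares, 0 to 1, of the picture: columns of its width, rows of its height, round what is visible of it).
The state is a dict: "t": time; "q": joint angles; "dq": joint speeds; "tau": joint torques, N m; "position": TCP position; "tcp_rot": TCP orientation; "contact_force": force on the tool from outside, world axes, zero at the start; "ft_torque": the same for the moment, N m; "opening": opening from 0.0 (shut) to 1.0 (fully open).
Only numpy, scipy, OpenCV 4.12 (cv2) and the standard library are available. Lean on these libraries where they do the work, as an engineer would, in place of code of your own. Each camera call takes 0.05 s, during which the arm holds its last target. There are 200 camera calls.

## Task

The glue pot on its warmer stands in the way of the paint cabinet's drop-down front. First lift the pot off the warmer, carry it upright and set it down gently, without dropping it, so that it stands wholly on the bare cork mat beside; then pull the cabinet's front flap down until it lies fully level. The pot must not touch the cabinet or its flap, and everything else stays where it is.

Things in the scene. Friction and masses are not known exactly. Their poses are not given: they have to be found in the camera images.
- pot: lidded steel pot, 90 mm across (rim 96), lid top 83 mm above its base; a rigid arched handle spans the lid along the pot's y axis. Its wooden grip is a bar 18 mm wide (x), 56 mm long (y), 16 mm high, centred 128 mm above the base (37 mm free between lid and grip). Origin: centre of the base; z up. 0.25 to 0.65 kg.
- warmer: fixed grey electric warmer 130 x 130 mm with a round dark hot plate, plate top 50 mm above the table; four lugs 57 mm high ring the pot's base with 7 mm of play, so that the pot must be lifted. Origin: centre of the underside.
- mat: fixed bare cork mat 170 x 170 mm, 8 mm thick, left or right of the warmer. Origin: centre of the underside, x and y along its edges.
- baseboard: fixed dark wooden model base 170 x 170 mm, 10 mm thick, a jar and a tube lying on it, on the other side of the warmer. Origin: centre of the underside.
- cabinet: fixed plywood paint cabinet, 160 mm deep (x), 220 mm wide (y), 200 mm high, front plane at x = -80 mm in its frame, facing the robot. Origin: centre of the underside.
- flap (a joint): angle of the cabinet's front flap, rad: 0 = upright (shut), 1.57 = lying level (fully open). A stiff hinge holds it wherever it is left (about 2.5 N at the bar moves it). The flap, 220 mm wide, 12 mm thick, 120 mm from hinge to free edge, swings down towards the robot over the warmer.
- flap_bar (a point): middle of the flap's pull bar: a round steel rod 12 mm thick, 130 mm long along y, on two 8 mm rods at y = +-60 mm, 165 mm from the hinge, 39 mm clear of the flap's free edge. Flap shut: 245 mm above the table, 45 mm above the cabinet's top; level: 74 mm above the table. The axes turn with the flap: y along the rod, z away from the hinge.
- flap_hinge (a point): middle of the hinge line along y, at the front lower edge of the opening, 80 mm above the table.
- glue_bottle: bystander, to be left alone: white glue bottle, 62 mm across, 170 mm tall
- mug: bystander, to be left alone: white mug, 80 mm across, 95 mm tall
- jar: bystander, to be left alone: paint jar, 56 mm across, 65 mm tall, standing on the base board
- tube: bystander, to be left alone: flat filler tube, 130 mm long, 46 mm wide, 24 mm high, lying on the base board
- brush: bystander, to be left alone: flat brush 170 mm long, lying flat on the table between the warmer and one of the places beside it, partly under the swing of the flap
- screwdriver: bystander, to be left alone: screwdriver 160 mm long lying on the table on the other side of the warmer
Things that resemble listed ones, but are neither listed nor needed, are in the scene too. What is shaped like the pot but red or yellow is not meant.

How it is judged:
By the outcome, as a careful person would: the job done as asked, in the order asked, and still so for the second after the job is handed in, with the robot touching nothing.
It also fails if it takes over 58 s, if anything falls off the work surface, if the arm or the gripper's body presses on something with over 40 N, if the wrist force passes 120 N, or if a joint passes its speed limit or range.

## Working session

There is one attempt and no reset: what is moved stays moved. The work goes in short steps, Python scripts to look and compute and a shell command to move; the robot and the scene stay as the last step left them, time stands still between calls to the robot, and variables do not carry over. Pictures are saved under pics/ and viewed, about 8 in all and at most 12, crops included, and the job is handed in when it is done.

```bash
mkdir -p pics; ls; cat > h.py <<'E'
import numpy as np, cv2
from station import robot
from scipy.spatial.transform import Rotation as R
def cal(n):
    c=robot.calibration(n); f=192/np.tan(np.radians(c['fovy'])/2)
    if 'camera_from_world' in c: M=np.array(c['camera_from_world'])
    else:
        s=robot.read_state(); T=np.eye(4); T[:3,:3]=R.from_euler('xyz',s['tcp_rot']).as_matrix(); T[:3,3]=s['position']
        M=np.linalg.inv(T@np.array(c['T_tool_cam']))
    return f,c['cx'],c['cy'],M
def proj(C,p):
    f,cx,cy,M=C; q=M[:3,:3]@np.array(p)+M[:3,3]; return np.array([cx+f*q[0]/q[2],cy+f*q[1]/q[2]])
def ray(C,uv):
    f,cx,cy,M=C; Rm=M[:3,:3]; o=-Rm.T@M[:3,3]; d=Rm.T@np.array([(uv[0]-cx)/f,(uv[1]-cy)/f,1]); return o,d/np.linalg.norm(d)
def atz(C,uv,z):
    o,d=ray(C,uv); return o+d*(z-o[2])/d[2]
def tri(rs):
    A=sum(np.eye(3)-np.outer(d,d) for o,d in rs); b=sum((np.eye(3)-np.outer(d,d))@o for o,d in rs); return np.linalg.solve(A,b)
def save(im,n): cv2.imwrite('pics/'+n,cv2.cvtColor(im,cv2.COLOR_RGB2BGR))
E
python3 - <<'E'
from h import *
ims=[robot.get_image(n) for n in('scene','top')]
save(np.hstack(ims)[:, :],'a0.png')
cv2.imwrite('pics/a.png',cv2.resize(cv2.imread('pics/a0.png'),(800,300)))
save(ims[0],'s.png');save(ims[1],'t.png')
for n in('scene','top'):
    C=cal(n);print(n,C[0],C[1:3],ray(C,(256,192)))
    for q in('pot','warmer','mat','baseboard','cabinet','flap_bar'):
        print(q,[(round(d['p'],2),(np.array(d['bbox'])*[512,384,512,384]).round().tolist()) for d in robot.search_frame(q,n)][:4])
print(robot.read_state())
E
```

```text
pics
scene 427.89433350660323 (264.43369429160265, 197.79242892177237) (array([ 0.43067138, -0.71116683,  1.11576532]), array([ 0.07656771,  0.60370441, -0.79352276]))
pot [(0.92, [169.0, 142.0, 199.0, 184.0]), (0.66, [186.0, 189.0, 222.0, 228.0]), (0.65, [248.0, 171.0, 282.0, 221.0]), (0.64, [174.0, 250.0, 215.0, 291.0])]
warmer [(0.71, [246.0, 248.0, 296.0, 263.0]), (0.66, [241.0, 198.0, 289.0, 239.0])]
mat [(0.96, [231.0, 264.0, 309.0, 331.0])]
baseboard [(0.72, [212.0, 140.0, 272.0, 192.0]), (0.19, [289.0, 149.0, 306.0, 231.0])]
cabinet [(0.94, [289.0, 137.0, 370.0, 246.0])]
flap_bar [(0.72, [290.0, 151.0, 309.0, 230.0])]
top 421.03448354954105 (262.6093032606095, 188.3346146413962) (array([0.34095143, 0.00401909, 1.37838157]), array([ 0.14689164,  0.01183478, -0.98908179]))
pot [(0.92, [226.0, 234.0, 257.0, 261.0]), (0.92, [288.0, 240.0, 318.0, 274.0]), (0.82, [162.0, 249.0, 198.0, 286.0]), (0.66, [238.0, 167.0, 268.0, 206.0])]
warmer [(0.89, [231.0, 170.0, 274.0, 215.0])]
mat [(0.61, [307.0, 171.0, 365.0, 229.0]), (0.2, [157.0, 199.0, 202.0, 217.0])]
baseboard [(0.78, [153.0, 176.0, 209.0, 234.0])]
cabinet [(0.79, [220.0, 93.0, 291.0, 164.0]), (0.36, [189.0, 124.0, 210.0, 153.0])]
flap_bar []
{'t': 0.7, 'q': array([-1.37001999e+00,  3.19576255e-01,  1.56448447e+00, -4.52705183e-05,
        1.25740308e+00, -1.99553286e-02]), 'dq': array([ 0.00014459, -0.00073866,  0.00059686, -0.00018367, -0.00017097,
        0.00026033]), 'tau': array([ 1.84563680e-03, -4.15291286e+01, -2.34384692e+01,  8.61457124e-06,
        2.46445798e-04, -1.35790719e-05]), 'position': array([ 0.12590861, -0.56106404,  0.23135764]), 'tcp_rot': array([3.14146469e+00, 4.56297843e-05, 2.20745613e-01]), 'contact_force': array([ 0.33596988,  0.46600612, -0.19660328]), 'ft_torque': array([-0.00101099, -0.03306481, -0.01929563]), 'opening': 0.9974967486867466}
```

View pics/s.png

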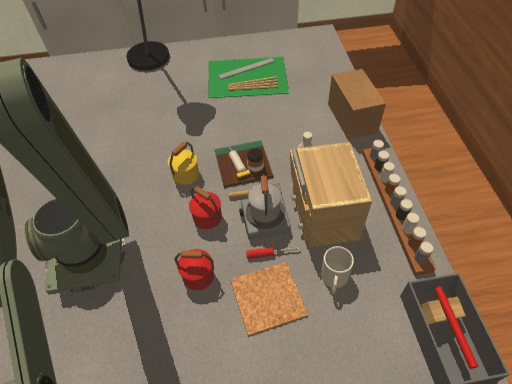

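View pics/t.png

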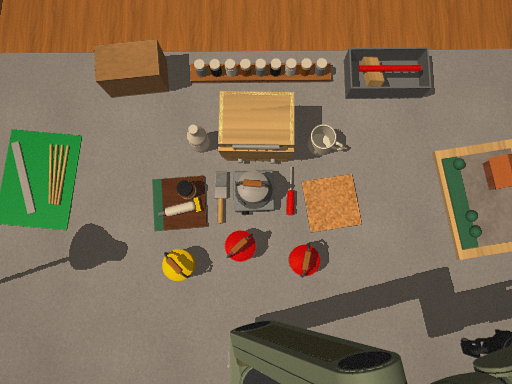

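The steel pot is at scene (265,203) and top (253,187), on the warmer. Its look-alikes are yellow (top 178,264), red (239,245) and red (304,260); none of those is meant. The mat is at top (332,202), the base board at (180,202) and the cabinet at (257,125). I'll check the choice in a close crop.

```bash
python3 - <<'E'
from h import *
s=cv2.imread('pics/s.png')[125:325,220:380]; t=cv2.imread('pics/t.png')[85:235,210:370]
a=cv2.resize(s,None,fx=2.5,fy=2.5,interpolation=2); b=cv2.resize(t,None,fx=2.5,fy=2.5,interpolation=2)
b=np.vstack([b,np.zeros((a.shape[0]-b.shape[0],400,3),np.uint8)])
cv2.imwrite('pics/c.png',np.hstack([a,b]))
C=cal('top'); print(421*0+1)
robot.get_image('top')
for q,z in(('mat',.008),('warmer',.05),('cabinet',.2)):
    m=robot.masks_of(q,'top')[0]['region'].astype(np.uint8)
    r=cv2.minAreaRect(cv2.findNonZero(m)); print(q,r); P=np.array([atz(C,p,z)[:2] for p in cv2.boxPoints(r)]);print(P.round(3).tolist(),P.mean(0).round(3), [round(float(np.degrees(np.arctan2(*(P[i+1]-P[i])[::-1]))),1) for i in range(3)])
E
```

```text
1
mat ((331.14935302734375, 202.67953491210938), (51.90388107299805, 51.49838638305664), 79.99201965332031)
[[0.578, -0.129], [0.606, -0.298], [0.437, -0.32], [0.409, -0.155]] [ 0.507 -0.226] [-80.4, -172.6, 99.4]
warmer ((253.5369110107422, 192.1439666748047), (43.26781463623047, 40.20488739013672), 88.15238952636719)
[[0.607, 0.094], [0.61, -0.035], [0.47, -0.038], [0.467, 0.09]] [0.538 0.028] [-88.7, -179.0, 91.3]
cabinet ((256.5, 126.5), (73.0, 77.0), 90.0)
[[0.82, 0.127], [0.818, -0.099], [0.599, -0.094], [0.601, 0.126]] [0.709 0.015] [-90.5, 178.7, 89.4]
```

View pics/c.png

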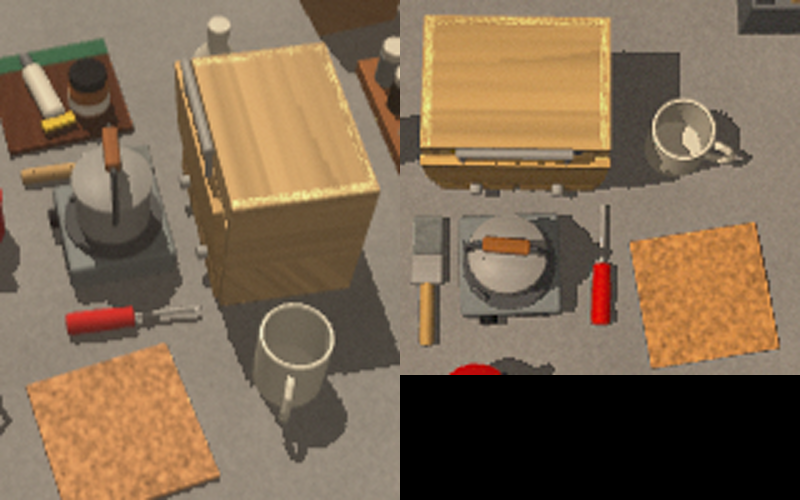

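The crop confirms it: grey steel pot with a brown grip on the warmer (scene 264,184; top 252,183). The flap bar runs from top (233,147) to (280,147). The mat is bare.

```bash
python3 - <<'E'
from h import *
S,T=cal('scene'),cal('top')
def t(a,b): 
    p=tri([ray(S,a),ray(T,b)]); return p.round(3),proj(S,p)-a
print('grip',t((264.4,184.2),(252.4,183)))
print('gripends', atz(T,(243.2,181.4),.178),atz(T,(262,185),.178))
print('bar',t((300,168.7),(256.5,147.2)), atz(T,(232.8,147),.245),atz(T,(280,147.4),.245))
# mat corners: scene crop & top crop
for a,b in(((28,385),(631,243)),((167,345),(755,223)),((218,480),(779,348)),): print('mat',t(np.array(a)/2.5+[220,125],(np.array(b)-[400,0])/2.5+[210,85]))
E
```

```text
grip (array([0.548, 0.029, 0.173]), array([-0.48945575,  0.14977265]))
gripends [0.55059236 0.05517101 0.178     ] [0.53950036 0.000886   0.178     ]
bar (array([0.642, 0.015, 0.233]), array([-1.40024898,  0.46177327])) [0.63579024 0.08079359 0.245     ] [ 0.63339526 -0.04980988  0.245     ]
mat (array([ 0.493, -0.151,  0.044]), array([ 25.20598009, -13.52821392]))
mat (array([ 0.557, -0.251,  0.223]), array([ 1.37966919, -0.43827153]))
mat (array([ 0.512, -0.322,  0.068]), array([-32.43181559,   2.41816771]))
```

```bash
python3 -m crank '0 0 -0.8 -6.6;0 0 -0.8 -6.6;0 0 -0.8 -6.6;0 0 -0.8 -6.6;0 0 -0.8 -6.6;0 0 -0.8 -6.6;0 0 -0.8 -6.6;0 0 -0.8 -6.6;0 0 -0.8 -6.6;0 0 -0.8 -6.6' 0.2 40
cat >> h.py <<'E'
def to(x,y,z,yaw=None):
    s=robot.read_state(); Rm=R.from_euler('xyz',s['tcp_rot']).as_matrix()
    d=Rm.T@(np.array([x,y,z])-s['position'])*100
    yw=np.degrees(s['tcp_rot'][2]); print('t',round(s['t'],2),'pos',s['position'].round(4),'rpy',np.degrees(s['tcp_rot']).round(1),'F',s['contact_force'].round(1),'op',round(s['opening'],3),'| shift cm',d.round(2),'turn',None if yaw is None else round(-(yaw-yw),1))
E
python3 -c "
from h import *
to(.546,.028,.31,78.5)"
```

```text
t: 1.73
position: [0.1259, -0.561, 0.3118]
tcp_rot: [3.142, 0.0, 1.378]
contact_force: [-0.7, -0.9, -0.0]
opening: 0.597
t 1.73 pos [ 0.1259 -0.561   0.3118] rpy [180.   0.  79.] F [-0.7 -0.9 -0. ] op 0.597 | shift cm [65.85 29.97  0.17] turn 0.5
```

```bash
python3 -m crank '3.3 1.5 0 0;3.3 1.5 0 0;3.3 1.5 0 0;3.3 1.5 0 0;3.3 1.5 0 0;3.3 1.5 0 0;3.3 1.5 0 0;3.3 1.5 0 0;3.3 1.5 0 0;3.3 1.5 0 0'; python3 -m crank '3.3 1.5 0 0;3.3 1.5 0 0;3.3 1.5 0 0;3.3 1.5 0 0;3.3 1.5 0 0;3.3 1.5 0 0;3.3 1.5 0 0;3.3 1.5 0 0;3.3 1.5 0 0;3.3 1.5 0 0'; python3 -m crank '0 0 0 0;0 0 0 0'
python3 - <<'E'
from h import *
to(.546,.028,.31,78.5)
C=cal('wrist'); im=robot.get_image('wrist'); save(im,'w1.png')
print(proj(C,(.546,.028,.178)))
for d in robot.masks_of('pot','wrist'): print(d['p'],np.array(d['bbox'])*[512,384,512,384])
E
```

```text
t: 2.57
position: [0.3385, -0.2654, 0.3116]
tcp_rot: [3.141, 0.0, 1.372]
contact_force: [1.4, -0.7, 0.4]
opening: 0.601
t: 3.4
position: [0.5507, 0.0288, 0.3114]
tcp_rot: [3.141, 0.0, 1.373]
contact_force: [0.2, -0.6, -0.3]
opening: 0.6
t: 3.57
position: [0.5505, 0.0284, 0.3106]
tcp_rot: [-3.14, 0.001, 1.376]
contact_force: [0.6, -1.0, 0.6]
opening: 0.601
t 3.57 pos [0.5505 0.0284 0.3106] rpy [-179.9    0.    78.8] F [ 0.6 -1.   0.6] op 0.601 | shift cm [-0.12 -0.43  0.06] turn 0.3
[251.99678619 179.46583978]
0.96 [100.8128 241.3056 169.8816 286.1952]
0.87 [ 58.4192 115.2    164.5056 190.8096]
0.72 [212.0192 121.6896 298.5984 220.3008]
```

View pics/w1.png

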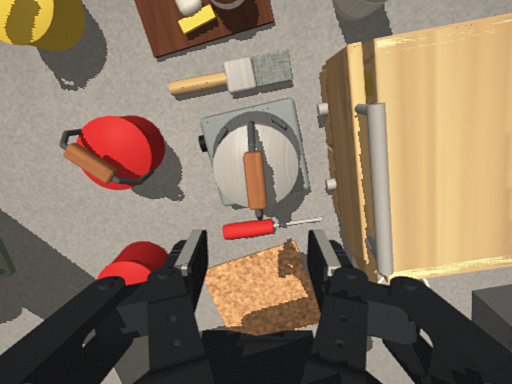

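The wrist view shows the grip centred at (254.5,180), running from (251,152) to (257,209). The bar runs from (375,105) to (386,274), and the mat sits below at about (270,290).

```bash
python3 - <<'E'
from h import *
C=cal('wrist');T=cal('top');S=cal('scene')
a,b=atz(C,(251,152),.184),atz(C,(257.5,209),.184);print(a,b,'dir',np.degrees(np.arctan2(*(a-b)[1::-1])))
print('grip tri',tri([ray(C,(254.5,180)),ray(T,(252.4,183)),ray(S,(264.4,184.2))]))
print('bar',atz(C,(377,105),.25),atz(C,(386,274),.25), tri([ray(C,(381,190)),ray(T,(256.5,147.2))]))
print('lid c',atz(C,(256,165),.12))
# mat corners from crop: same corner
for a,b in(((28,385),(650,367)),((167,345),(631,243)),((218,480),(755,223))): 
    a=np.array(a)/2.5+[220,125]; b=(np.array(b)-[400,0])/2.5+[210,85]; p=tri([ray(S,a),ray(T,b)]); print('mat',p.round(3),(proj(S,p)-a).round(1), atz(T,b,.008)[:2].round(3),atz(S,a,.008)[:2].round(3))
b=(np.array((779,348))-[400,0])/2.5+[210,85];print(atz(T,b,.008))
b=[((np.array(q)-[400,0])/2.5+[210,85]) for q in((603,225),(600,265),(600,323))];print('screwdriver',[atz(T,q,.01)[:2].round(3) for q in b])
to(.546,.028,.159)
E
```

```text
[0.54976767 0.05303414 0.184     ] [ 0.54473619 -0.00209777  0.184     ] dir 84.78548407238118
grip tri [0.54733107 0.02650774 0.17700866]
bar [0.64044229 0.07825758 0.25      ] [ 0.63667441 -0.04973823  0.25      ] [0.63818201 0.01595293 0.24226954]
lid c [0.54878157 0.02662731 0.12      ]
mat [ 0.415 -0.155 -0.006] [-0.8  0.2] [ 0.412 -0.154] [ 0.418 -0.161]
mat [ 0.581 -0.134 -0.005] [-1.1  0.3] [ 0.576 -0.133] [ 0.583 -0.14 ]
mat [ 0.605 -0.302 -0.01 ] [-0.3  0.1] [ 0.601 -0.298] [ 0.603 -0.308]
[ 0.43518578 -0.32225431  0.008     ]
screwdriver [array([ 0.6  , -0.096]), array([ 0.546, -0.091]), array([ 0.47, -0.09])]
t 3.67 pos [0.5495 0.0266 0.3111] rpy [-180.     0.    78.7] F [-1.   0.1 -0.6] op 0.598 | shift cm [ 0.08 -0.36 15.21] turn None
```

```bash
python3 -m crank '0 -0.25 0 -4.4;0 0 2 0;0 0 2 0;0 0 2 0;0 0 2 0;0 0 2 0;0 0 2 0;0 0 1.6 0;0 0 1 0;0 0 0.6 0'; python3 -m crank '0 0 0 0;0 0 0 0;0 0 0 0;0 0 0 0;0 0 0 0;0 0 0 0' -1 60; python3 -c "
from h import *
to(.547,.027,.24)"
```

```text
t: 4.5
position: [0.5465, 0.0264, 0.1585]
tcp_rot: [-3.14, 0.001, 1.448]
contact_force: [-0.8, 0.2, -0.0]
opening: 0.597
t: 5.0
position: [0.5483, 0.0275, 0.1605]
tcp_rot: [3.139, -0.0, 1.45]
contact_force: [-1.0, -0.3, 5.8]
opening: 0.195
t 5.0 pos [0.5483 0.0275 0.1605] rpy [179.9  -0.   83.1] F [-1.  -0.3  5.8] op 0.195 | shift cm [-0.06 -0.1  -7.95] turn None
```

```bash
python3 -m crank '0 0 -0.3 0;0 0 -0.6 0;0 0 -0.8 0;0 0 -0.8 0;0 0 -0.8 0;0 0 -0.6 0;0 0 -0.3 0;0 0 0 0;0 0 0 0' ; python3 -c "
from h import *
to(.508,-.230,.20)
save(robot.get_image('scene'),'s2.png')
C=cal('scene');print(proj(C,(.547,.027,.178)))"
```

```text
t: 5.75
position: [0.5474, 0.0275, 0.2014]
tcp_rot: [3.142, 0.0, 1.45]
contact_force: [-0.3, -0.5, -3.3]
opening: 0.198
t 5.75 pos [0.5474 0.0275 0.2014] rpy [180.    0.   83.1] F [-0.3 -0.5 -3.3] op 0.198 | shift cm [-26.04  -0.8    0.14] turn None
[263.65531744 183.75201142]
```

```bash
python3 -m crank '-0.6 0 0 0;-1.3 0 0 0;-2 -0.1 0 0;-2.5 -0.1 0 0;-2.7 -0.1 0 0;-2.7 -0.1 0 0;-2.7 -0.1 0 0;-2.7 -0.1 0 0;-2.6 -0.1 0 0;-2.4 -0.1 0 0' ; python3 -m crank '-2 -0.1 0 0;-1.3 0 0 0;-0.7 0 0 0;0 0 0 0;0 0 0 0;0 0 0 0'; python3 - <<'E'
from h import *
to(.508,-.230,.118)
C=cal('top');a=robot.get_image('top');b=robot.get_image('scene')
save(np.hstack([a[110:290,200:400],b[110:290,200:400]]).repeat(2,0).repeat(2,1),'p1.png')
E
```

```text
t: 6.63
position: [0.5115, -0.1945, 0.201]
tcp_rot: [-3.141, 0.001, 1.449]
contact_force: [0.9, 0.5, -1.9]
opening: 0.195
t: 7.13
position: [0.5069, -0.2306, 0.2012]
tcp_rot: [-3.141, -0.001, 1.45]
contact_force: [-0.4, 0.4, -2.5]
opening: 0.196
t 7.13 pos [ 0.5069 -0.2306  0.2012] rpy [-180.    -0.    83.1] F [-0.4  0.4 -2.5] op 0.196 | shift cm [0.07 0.1  8.32] turn None
```

View pics/p1.png

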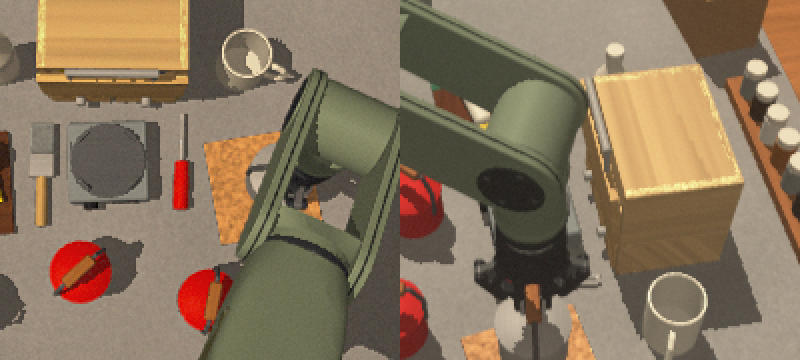

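The warmer is now empty, and the pot hangs upright over the mat. Next I lower it, going slowly for the last centimetre.

```bash
python3 -m crank '0 0 0.6 0;0 0 1.2 0;0 0 1.5 0;0 0 1.5 0;0 0 1.2 0;0 0 0.7 0;0 0 0.4 0;0 0 0.2 0;0 0 0.1 0;0 0 0 0'; python3 -m crank '0 0 0.1 0;0 0 0.1 0;0 0 0.1 0;0 0 0.1 0;0 0 0.1 0;0 0 0.1 0;0 0 0 0'
```

```text
t: 8.07
position: [0.5072, -0.2316, 0.1277]
tcp_rot: [3.141, 0.0, 1.45]
contact_force: [-0.8, -0.2, -2.7]
opening: 0.196
t: 8.65
position: [0.5067, -0.2315, 0.1211]
tcp_rot: [-3.141, -0.0, 1.449]
contact_force: [0.3, -0.9, -2.3]
opening: 0.199
```

```bash
python3 -m crank '0 0 0.1 0;0 0 0.1 0;0 0 0 0;0 0 0 0'; python3 -m crank '0 0 0.1 0;0 0 0 0;0 0 0 0'
```

```text
t: 8.98
position: [0.5068, -0.2315, 0.1192]
tcp_rot: [-3.141, 0.0, 1.45]
contact_force: [-0.1, -0.4, -2.4]
opening: 0.2
t: 9.23
position: [0.507, -0.2316, 0.1186]
tcp_rot: [3.141, 0.0, 1.45]
contact_force: [-0.7, 0.5, -0.3]
opening: 0.195
```

Contact is made: the load went from -2.4 to -0.3 N. One more millimetre, then release.

```bash
python3 -m crank '0 0 0.1 0;0 0 0 0;0 0 0 0'; python3 -m crank '0 0 0 0;0 0 0 0;0 0 0 0;0 0 0 0;0 0 0 0;0 0 0 0' 0.2; python3 -m crank '0 0 -0.5 0;0 0 -2 0;0 0 -2.5 0;0 0 -3 0;0 0 -3 0;0 0 -3 0;0 0 -3 0;0 0 -3 0;0 0 0 0;0 0 0 0'
python3 - <<'E'
from h import *
to(.638,.015,.30)
C=cal('wrist'); im=robot.get_image('wrist'); save(im,'w2.png'); print(robot.read_state()['q'].round(2))
E
```

```text
t: 9.48
position: [0.507, -0.2316, 0.1186]
tcp_rot: [3.141, 0.001, 1.45]
contact_force: [-2.0, 0.5, 5.8]
opening: 0.196
t: 9.98
position: [0.5069, -0.2315, 0.1172]
tcp_rot: [-3.142, 0.0, 1.45]
contact_force: [0.2, 0.8, -0.1]
opening: 0.599
t: 10.82
position: [0.5075, -0.2318, 0.3196]
tcp_rot: [3.137, 0.002, 1.45]
contact_force: [0.2, 0.0, -0.1]
opening: 0.599
t 10.82 pos [ 0.5075 -0.2318  0.3196] rpy [1.797e+02 1.000e-01 8.310e+01] F [ 0.2  0.  -0.1] op 0.599 | shift cm [26.08  9.96  1.96] turn None
[-0.45  0.25  1.45 -0.    1.44 -0.33]
```

View pics/w2.png

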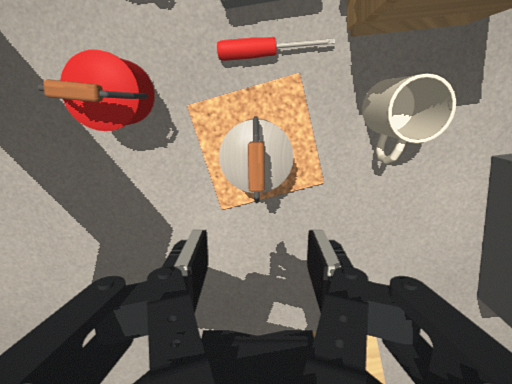

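The pot stands upright on the mat, with its grip at about (256,165), well inside the mat's edges. Next is the flap bar: I'll grip it from above, since the round rod can turn between the pads, and follow its arc down.

```bash
python3 -m crank '0 0 0 -5.1;1.5 0.8 0 0;2.8 1.4 0 0;3.2 1.6 0 0;3.5 1.7 0 0;3.5 1.7 0 0;3.5 1.7 0 0;3.2 1.5 0 0;2.5 1.2 0 0;1.4 0.6 0 0'; python3 -m crank '0 0 0 0;0 0 0 0' 
python3 - <<'E'
from h import *
to(.638,.015,.233,88.3)
C=cal('wrist'); im=robot.get_image('wrist'); save(im,'w3.png')
for p in((.64,.078,.245),(.6365,-.05,.245)): print(proj(C,p))
E
```

```text
t: 11.7
position: [0.6374, 0.0186, 0.3147]
tcp_rot: [-3.138, -0.001, 1.541]
contact_force: [-0.4, -0.3, -0.5]
opening: 0.596
t: 11.87
position: [0.6364, 0.0153, 0.3158]
tcp_rot: [-3.138, 0.001, 1.539]
contact_force: [-0.4, 0.4, 0.5]
opening: 0.598
t 11.87 pos [0.6364 0.0153 0.3158] rpy [-1.798e+02  1.000e-01  8.820e+01] F [-0.4  0.4  0.5] op 0.598 | shift cm [-0.01  0.19  8.28] turn -0.1
[258.85505671 113.06722022]
[259.2032583  275.20775547]
```

View pics/w3.png

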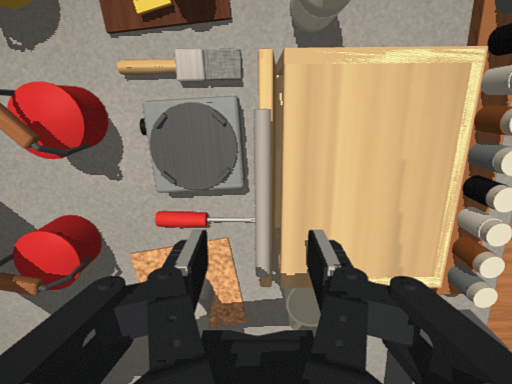

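The bar is at column 263, rows 108–280, about 4 px right of prediction, so its x is about 0.641. The warmer is empty. Now I lower onto the bar and grip it.

```bash
python3 -m crank '0 0.45 0 0;0 0 1.5 0;0 0 1.8 0;0 0 1.8 0;0 0 1.5 0;0 0 1 0;0 0 0.6 0;0 0 0 0;0 0 0 0'; python3 -m crank '0 0 0 0;0 0 0 0;0 0 0 0;0 0 0 0;0 0 0 0;0 0 0 0;0 0 0 0' -1 30
python3 - <<'E'
from h import *
to(.641,.015,.233,88.3)
r=.165;off=.006;hx=.647
for k in range(0,91,10):
    t=np.radians(k); print(k,(-r*np.sin(t)-off*np.cos(t)+off).round(4),(r*np.cos(t)-off*np.sin(t)-r).round(4))
E
```

```text
t: 12.67
position: [0.6416, 0.0148, 0.2359]
tcp_rot: [3.141, 0.0, 1.538]
contact_force: [-0.6, 0.1, 0.3]
opening: 0.601
t: 13.25
position: [0.6414, 0.0153, 0.2362]
tcp_rot: [3.141, 0.0, 1.539]
contact_force: [-1.4, 0.4, 6.2]
opening: 0.123
t 13.25 pos [0.6414 0.0153 0.2362] rpy [179.9   0.   88.2] F [-1.4  0.4  6.2] op 0.123 | shift cm [-0.03 -0.04  0.32] turn -0.1
0 0.0 0.0
10 -0.0286 -0.0035
20 -0.0561 -0.012
30 -0.0817 -0.0251
40 -0.1047 -0.0425
50 -0.1243 -0.0635
60 -0.1399 -0.0877
70 -0.1511 -0.1142
80 -0.1575 -0.1423
90 -0.159 -0.171
```

```bash
python3 -m crank '0 -1.45 0.1 0;0 -1.4 0.25 0;0 -1.4 0.35 0;0 -1.35 0.5 0;0 -1.3 0.6 0;0 -1.25 0.7 0;0 0 0 0'; python3 -m crank '0 -1.2 0.8 0;0 -1.1 0.95 0;0 -1.0 1.0 0;0 -0.95 1.1 0;0 0 0 0'; python3 -c "
from h import *
to(.641-.1243,.015,.236-.0635,88.3)"
```

```text
t: 13.83
position: [0.5594, 0.0173, 0.2076]
tcp_rot: [3.141, 0.002, 1.539]
contact_force: [4.5, -2.0, -11.3]
opening: 0.123
t: 14.25
position: [0.5213, 0.0182, 0.1699]
tcp_rot: [3.131, 0.002, 1.539]
contact_force: [13.0, -3.7, -13.4]
opening: 0.122
t 14.25 pos [0.5213 0.0182 0.1699] rpy [1.794e+02 1.000e-01 8.820e+01] F [ 13.   -3.7 -13.4] op 0.122 | shift cm [-0.33 -0.44 -0.27] turn -0.1
```

```bash
python3 -m crank '0 -0.5 1.3 0;0 -0.6 1.3 0;0 0 0 0'; python3 -m crank '0 -0.45 1.3 0;0 -0.4 1.4 0;0 0 0 0';  python3 -c "
from h import *
to(.641-.1511,.015,.236-.1142,88.3)"
```

```text
t: 14.5
position: [0.507, 0.0186, 0.1439]
tcp_rot: [3.14, 0.002, 1.539]
contact_force: [4.4, -4.6, -5.9]
opening: 0.119
t: 14.75
position: [0.4979, 0.019, 0.1169]
tcp_rot: [3.141, 0.002, 1.539]
contact_force: [2.8, -4.4, -4.5]
opening: 0.12
t 14.75 pos [0.4979 0.019  0.1169] rpy [1.80e+02 1.00e-01 8.82e+01] F [ 2.8 -4.4 -4.5] op 0.12 | shift cm [-0.42 -0.79 -0.48] turn -0.1
```

```bash
python3 -m crank '0 -0.35 1.3 0;0 -0.25 1.3 0;0 0 0 0'; python3 -m crank '0 -0.15 1 0;0 0 0.6 0;0 0 0.4 0;0 0 0 0;0 0 0 0';  python3 - <<'E'
from h import *
to(.484,.015,.065,88.3)
a=robot.get_image('scene'); save(a[130:290,200:400].repeat(3,0).repeat(3,1),'f1.png')
E
```

```text
t: 15.0
position: [0.4936, 0.0195, 0.0916]
tcp_rot: [3.138, 0.001, 1.539]
contact_force: [4.6, -3.3, -3.5]
opening: 0.124
t: 15.42
position: [0.4929, 0.0195, 0.0729]
tcp_rot: [3.137, 0.001, 1.539]
contact_force: [5.0, -3.5, -3.2]
opening: 0.123
t 15.42 pos [0.4929 0.0195 0.0729] rpy [1.797e+02 1.000e-01 8.820e+01] F [ 5.  -3.5 -3.2] op 0.123 | shift cm [-0.48 -0.88  0.78] turn -0.1
```

View pics/f1.png

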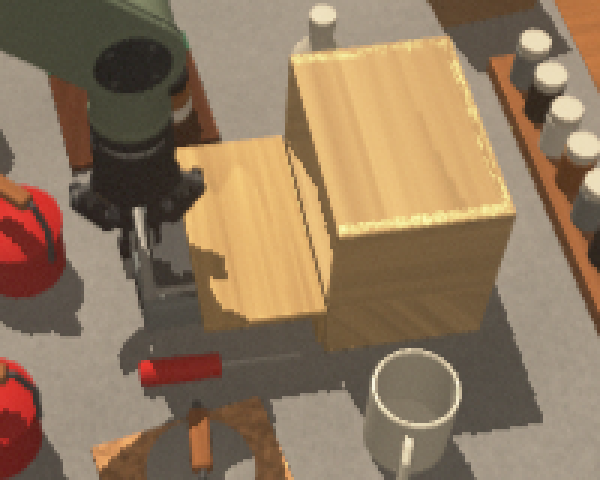

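The flap is nearly level. I'll push the last bit down while watching the force.

```bash
python3 -m crank '0 0.2 0.3 0;0 0 0.2 0;0 0 0 0;0 0 0 0'; python3 -m crank '0 0 0.2 0;0 0 0.1 0;0 0 0 0;0 0 0 0'; python3 -m crank '0 0 0.2 0;0 0 0 0;0 0 0 0'
```

```text
t: 15.8
position: [0.4931, 0.0196, 0.0706]
tcp_rot: [3.14, 0.001, 1.539]
contact_force: [-5.7, -4.4, 23.2]
opening: 0.12
t: 16.13
position: [0.4932, 0.0197, 0.0697]
tcp_rot: [3.139, 0.001, 1.539]
contact_force: [-9.6, -4.0, 40.7]
opening: 0.122
t: 16.38
position: [0.4932, 0.02, 0.0676]
tcp_rot: [3.139, 0.0, 1.539]
contact_force: [-10.3, -3.5, 39.1]
opening: 0.121
```

```bash
python3 -m crank '0 -0.1 -0.4 0;0 0 0 0'; python3 -m crank '0 0 0 0;0 0 0 0;0 0 0 0;0 0 0 0' -0.3; python3 -m crank '0 0 -0.5 0;0 0 -1.5 0;0 0 -2.5 0;0 0 -3 0;0 0 -3 0;0 0 -3 0;0 0 -3 0;0 0 -2 0;0 0 0 0;0 0 0 0'
python3 - <<'E'
from h import *
to(.484,.015,.085,88.3)
C=cal('wrist');im=robot.get_image('wrist');save(im,'w4.png')
for p in((.482,.08,.074),(.482,-.05,.074)): print(proj(C,p))
E
```

```text
t: 16.55
position: [0.493, 0.02, 0.0681]
tcp_rot: [3.137, 0.0, 1.539]
contact_force: [3.1, -2.6, 0.9]
opening: 0.12
t: 16.88
position: [0.4906, 0.0203, 0.0658]
tcp_rot: [-3.139, -0.0, 1.538]
contact_force: [-0.6, 0.7, -0.0]
opening: 0.349
t: 17.72
position: [0.4917, 0.0202, 0.2527]
tcp_rot: [3.14, -0.0, 1.539]
contact_force: [-0.1, 0.1, -0.4]
opening: 0.354
t 17.72 pos [0.4917 0.0202 0.2527] rpy [179.9  -0.   88.2] F [-0.1  0.1 -0.4] op 0.354 | shift cm [-0.55 -0.78 16.77] turn -0.1
[244.9406237  111.43687948]
[249.83197117 226.71804544]
```

View pics/w4.png

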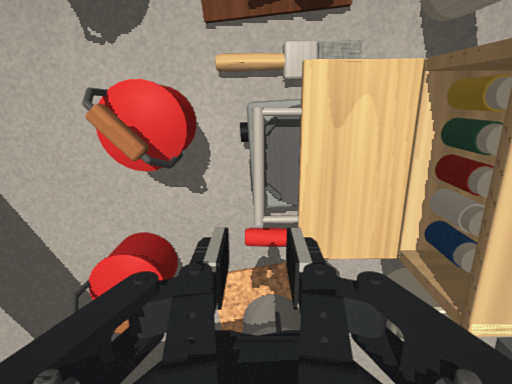

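The flap is down, with the bar at columns 258–260. Its x of about 0.494 means the hinge is at about 0.659, so the flap started slightly ajar. I'll check that it's level by touching its top near the free edge with shut fingers; the expected height is 0.080.

```bash
python3 -m crank '0 1.9 0 0;0 2.1 0 0;0 1.8 0 0;0 0 2 0;0 0 2.5 0;0 0 2.5 0;0 0 2.5 0;0 0 2.5 0;0 0 2 0;0 0 0 0' -1; python3 -m crank '0 0 0.8 0;0 0 0.8 0;0 0 0.4 0;0 0 0.3 0;0 0 0 0;0 0 0 0'; python3 -m crank '0 0 0.2 0;0 0 0.1 0;0 0 0 0;0 0 0 0'; python3 -m crank '0 0 0.2 0;0 0 0.1 0;0 0 0 0;0 0 0 0'
```

```text
t: 18.6
position: [0.5449, 0.0182, 0.1059]
tcp_rot: [-3.129, 0.001, 1.538]
contact_force: [-0.4, -0.5, -1.4]
opening: -0.001
t: 19.1
position: [0.5497, 0.0183, 0.0892]
tcp_rot: [3.141, 0.0, 1.539]
contact_force: [0.7, -0.4, 0.5]
opening: -0.001
t: 19.43
position: [0.5495, 0.0182, 0.0859]
tcp_rot: [3.141, 0.0, 1.539]
contact_force: [0.1, 0.0, -0.3]
opening: 0.005
t: 19.77
position: [0.5494, 0.0183, 0.0827]
tcp_rot: [-3.141, 0.0, 1.538]
contact_force: [-0.5, -0.2, 0.5]
opening: -0.002
```

```bash
python3 -m crank '0 0 0.2 0;0 0 0.1 0;0 0 0 0;0 0 0 0'; python3 -m crank '0 0 0.2 0;0 0 0 0;0 0 0 0'; python3 -m crank '0 0 0.1 0;0 0 0 0;0 0 0 0'
```

```text
t: 20.1
position: [0.5495, 0.0182, 0.08]
tcp_rot: [3.141, 0.0, 1.539]
contact_force: [-1.2, -0.6, 3.7]
opening: -0.003
t: 20.35
position: [0.5496, 0.0182, 0.08]
tcp_rot: [3.14, 0.0, 1.539]
contact_force: [-4.2, -0.7, 16.3]
opening: 0.004
t: 20.6
position: [0.5496, 0.0183, 0.0799]
tcp_rot: [3.14, 0.0, 1.539]
contact_force: [-7.4, -0.7, 20.6]
opening: 0.001
```

Contact came at exactly z = 0.080 and stayed rigid up to 20 N, so the flap is level on its stop. Now I retreat and take a last look.

```bash
python3 -m crank '0 0 -0.5 0;0 0 -1.5 0;0 0 -2.5 0;0 0 -3 0;0 -2 -3 0;0 -3 -3 0;0 -3 -2 0;0 -3.5 -1 0;0 -3 0 0;0 -2 0 0'; python3 -m crank '3 0 0 0;3 -2 0 0;3 -2 0 0;3 -1 0 0;3 0 0 0;3 0 0 0;2 0 0 0;1 0 0 0;0 0 0 0;0 0 0 0'
python3 - <<'E'
from h import *
to(0,0,0)
a=robot.get_image('top');b=robot.get_image('scene');save(np.vstack([np.hstack([a[90:290,150:370],b[120:320,160:380]])]).repeat(1,0),'e0.png')
cv2.imwrite('pics/e.png',cv2.resize(cv2.imread('pics/e0.png'),(792,360)))
S,T=cal('scene'),cal('top')
for p in((.507,-.231,.136),(.507,-.231,.008)): print(proj(T,p),proj(S,p))
E
```

```text
t: 21.43
position: [0.3824, 0.0236, 0.2417]
tcp_rot: [3.141, 0.0, 1.539]
contact_force: [0.3, 0.1, -0.6]
opening: 0.002
t: 22.27
position: [0.3416, 0.2346, 0.2408]
tcp_rot: [-3.141, 0.001, 1.539]
contact_force: [-0.3, 0.3, 0.0]
opening: 0.002
t 22.27 pos [0.3416 0.2346 0.2408] rpy [-1.80e+02  1.00e-01  8.82e+01] F [-0.3  0.3  0. ] op 0.002 | shift cm [-24.48 -33.39  24.14] turn None
[339.94774208 197.31070981] [266.12060946 275.3559381 ]
[332.77078393 202.55472823] [266.60352374 296.33897826]
```

View pics/e.png

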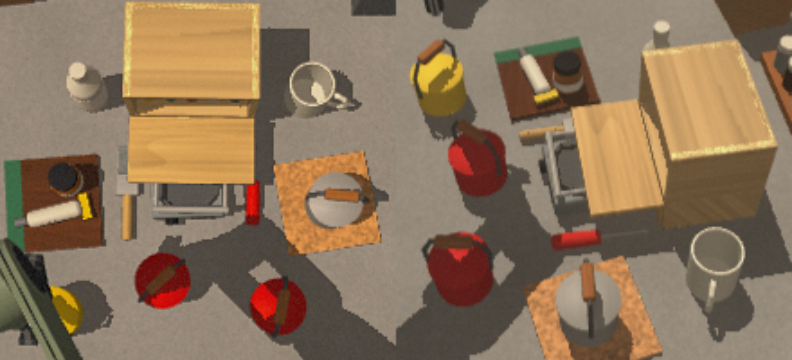

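The pot stands wholly on the mat, at about (335,197) in the left half of the view (top camera). The flap lies level, the bystanders and look-alikes are where they were, and the arm is clear. Handing in.

```bash
python3 -c "
from h import *
print(robot.close_job())"
```

```text
the job is handed in; nothing more can be done
None
```

The job is done and handed in, about 22 s into the 58 s allowed. I lifted the steel pot off the warmer by its grip and set it down gently near the middle of the cork mat. Then I gripped the flap's bar and swung the flap down to its stop.

**Last checks**
- **Pot:** the final pictures show it upright and wholly on the mat. It lowered the last centimetre in 1 mm steps until the load came off.
- **Flap:** shut fingers pressed near its free edge met it at z = 0.080 m, the level height. It held rigid up to 20 N.
- **Everything else:** in the last picture the bystanders and the red and yellow pots look unmoved, and the arm is clear of everything, with contact force about 0.

**Disagreements**
- **Bar position:** with the flap down, the bar sat about 12 mm farther in x than I had predicted from its shut position. The likely reason is that the flap started a few degrees ajar.
- **Forces on the bar:** because of that offset, the grip pulled on the bar with up to about 19 N partway down. At the stop I pressed down on it with about 41 N through the finger pads, well below the 120 N wrist limit.

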